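Lock the juicer ring, mesh the reaming cone and hold it pressed

TASK

Get the breakfast counter's citrus juicer ready: first turn the lock ring round its bowl by the upright tab until the tab stands over the fixed mark at the stop. Then take the reaming cone from the wooden board, turn it so that the slots in its foot mesh with the cross-shaped drive spindle in the bowl, slide it fully home and press it firmly down so that the sprung spindle sinks at least three quarters of its travel. Finish while holding it pressed like that: do not let go; leave the carafe, tumbler and bowl alone.

Things in the scene. Friction and masses are not known exactly. Their poses are not given: they have to be found in the camera images.
- juicer_base (a point): Citrus juicer fixed to the counter: round brushed-metal body 200 mm across at the foot, 160 mm higher up, shallow steel bowl on top (rim 83 mm radius, 165 mm above the counter), short wide sloping spout well away from the lock mark. Origin: centre of the underside, on the vertical axis that bowl, lock ring and spindle share; z up.
- collar_tab (a point): Upright tab of the grey lock ring (97 mm radius round the bowl, top 157 mm above the counter). Tab 12 mm thick along the circle (own y), 28 mm radially (own x, 93 to 121 mm off the juicer axis), rising to 195 mm above the counter. Point: middle of the tab, 15 mm below its top, 107 mm off the juicer axis; it moves and turns with the ring.
- collar (a joint): Angle of the lock ring about the vertical juicer axis, rad: 0 to 1.02, growing counter-clockwise seen from above. The tab stands over the lock mark at 1.0 and meets the stop at 1.02. About 2 N at the tab turns it; it stays where it is left.
- lock_mark (a point): The lock mark: a fixed steel finger 10 mm wide that sticks out of the juicer's side just below the ring, to 138 mm off the axis, so that its end shows beyond the tab when locked. Point: on its upper face, 125 mm off the axis, 140 mm above the counter.
- spindle_seat (a point): White drive spindle in the middle of the bowl: round flange, 23 mm radius, with an upright cross of two bars, each 28 mm long, 8 mm thick, 18.5 mm high with rounded tops. Point: centre of the flange's upper face, 148 mm above the counter when not pressed; x and y run along the bars, z up. The cross may stand at any angle and is stiff to turn (0.4 N m).
- spindle (a joint): How far the spindle is pressed down, in m: 0 (up) to 0.008 (bottom). Spring: it starts to sink at 6 N and adds 1 N per mm, 14 N at the bottom; springs back when released.
- cone_center (a point): Reaming cone, loose, white plastic, 79 mm tall, about 0.15 kg, standing foot down on the board. Four upright fins, flat-ended, 14 mm wide, stick out along its x and y axes from 26 to 58 mm above its foot (46 mm over opposite fin ends: grasp there); ribbed dome above. Point: on its axis, 41 mm above the foot; z up.
- cone_foot (a point): Centre of the underside of the cone's foot, 41 mm below cone_center, same axes. Foot: 44 mm across; in it a cross of slots 10.5 mm wide and 20 mm deep, open below and to the sides, along x and y, right under the fins. It meshes with the spindle's cross in any of four quarter turns; home, it rests on the spindle's flange.
- board: Low wooden board, 130 x 130 mm, 12 mm thick, fixed; origin at the centre of its underside. The cone stands on it.
- carafe: Closed glass carafe, 72 mm across, 210 mm tall; bystander. Origin: centre of the underside.
- tumbler: Green glass tumbler, 72 mm across, 95 mm tall; bystander. Origin: centre of the underside.
- bowl: White bowl, 120 mm across, 55 mm tall; bystander. Origin: centre of the underside.
Not all that is in view belongs to the job. What is meant by the part that bears cone_center is not yellow, and is the smaller of those in its own colour.

How it is judged:
On the way, in this order (a step that is already met when the one before it is completed fails the run):
1. the lock ring is turned to its mark (joint above 0.94) (value of joint collar above 0.94 rad), for 0.2 s.
2. the cone's slots mesh with the spindle and it is fully home (foot within 3 mm of the flange, on axis within 4 mm, upright) (z of cone_foot in the frame of spindle_seat below 0.003 m and horizontal distance between cone_foot and spindle_seat below 0.004 m and angle between cone_foot's own z axis and vertical below 0.12 rad), for 0.2 s.
At the end, for the whole second after the job is handed in: Lock ring at its mark (above 0.94 rad); cone meshed and home on the spindle (foot within 3 mm of the flange, axis within 4 mm, tilt under 0.12 rad); the gripper touches the cone (over 2 N) and keeps the spindle pressed down more than 5 mm of its 8 mm through the last second (all of step 2 and value of joint collar above 0.94 rad and value of joint spindle above 0.005 m and contact force between the fingers and cone above 2 N); the arm keeps its last pose, push and grip.
It fails at once if the carafe is pushed away or tipped (distance of carafe from where it was at the start of the episode above 0.03 m or angle between carafe's own z axis and vertical above 0.35 rad).
It fails at once if the tumbler is pushed away or tipped (distance of tumbler from where it was at the start of the episode above 0.03 m or angle between tumbler's own z axis and vertical above 0.35 rad).
It fails at once if the bowl is pushed away or tipped (distance of bowl from where it was at the start of the episode above 0.03 m or angle between bowl's own z axis and vertical above 0.35 rad).
It also fails if it takes over 61 s, if anything falls off the work surface, if the arm or the gripper's body presses on something with over 40 N, if the wrist force passes 120 N, or if a joint passes its speed limit or range.

ROBOT

A 6-joint arm with a two-finger parallel gripper is mounted at the origin on the work surface. World frame = base frame: x ahead of the robot, y to its left, z up, the work surface at z = 0. Lengths are in m, angles in rad, forces in N, time in s.
With the tool pointing down it reaches from about 0.3 to 1 m from the base axis. Payload 5.1 kg.
Tool frame: the origin (TCP) lies midway between the tips of the shut fingers; the grasp point (between the pads) lies 19 mm behind it; z points along the fingers, y is the direction in which the jaws open and shut (so a half turn about z gives the same grasp; the last joint's range is limited). The gripper opens to 95 mm and grips with 3 to 60 N. Pads are 20 mm wide; open, the fingers measure 119 mm over their backs; the gripper's body (75 mm by 180 mm) begins 59 mm behind the grasp point.
Start: joints at [1.066, 0.124, 1.65, -0, 1.367, -0.083], TCP at [0.266, 0.593, 0.215] pointing down, gripper open.
Joint ranges: [-2.61, 2.61], [-1.02, 2.33], [0.03, 2.71], [-1.35, 4.49], [0.32, 2.68], [-2.91, 2.91]. Speed limits (rad/s): [2.57, 2.57, 3.14, 3.14, 3.14, 3.14].

INTERFACE

Orientations are given as a 3x3 rotation matrix whose columns are the frame's x, y, z axes.
In Python, from plant import ctrl gives the robot as it stands.
- The arm moves only by the shell command python3 -m creep 'ROWS' [OPENING] [FORCE]. ROWS is JSON, one flat list of numbers, 4 for each row, row after row: the shift along the tool's x, y, z in mm, then the turn about the tool's z in rad. A call has 1 to 12 rows; each row is the pose to reach, as a shift and turn from the pose commanded when the call began, along the tool's axes at that moment; what a row does not reach only later rows make up. A row lasts 1/12 s, in which the tool goes at most 41.7 mm and 7.16 degrees, less where a joint would pass 70% of its speed; a pose out of reach is approached as far as the arm can. A call with a gripper value outside its range is refused whole. OPENING is the opening, from 0 (shut) to 1 (fully open), set as the call begins (- or left out, the last holds). The fingers move at their own pace and stop on an object; FORCE is the grip in N (left out, the last holds). Time passes only in rows, so rows that repeat a pose let the fingers close. It gives the time, the measured TCP pose, the force and the opening at its end, in the units of the state.
- ctrl.sense(): the state, without advancing time (a new reading comes with each control period).
- ctrl.capture(name): name is "side" or "top" or "wrist"; returns (picture, depth): 480x640x3 uint8, red, green, blue; 480x640 float32, m along the optical axis (not along the pixel's ray), 0 where there is no reading.
- ctrl.get_calibration(name): a dict with "intrinsics" (3x3 intrinsics, pixels), "eye" and "orientation" of the camera in the world. Camera axes: x right, y up, looking along -z (the intrinsics and any distortion apply to the point x, -y, -z); pixel columns grow to the right and rows downward; lengths in m; the calibration is good to about 2 mm. The wrist camera is an equidistant fisheye: a pixel r from the principal point sees the ray r / f radians off the axis. A picture is of the moment at which its call begins: read the wrist's pose just before it. get_calibration takes no time and is no camera call; for the wrist camera it gives the pose at the moment of the call.
- ctrl.finish_job(): hands the job in, once; it reports no verdict.
Trained networks look in the newest picture that a camera, given by its name, has taken for a name from the list of things; names that differ only in an ending like _2 or _b are one class to them, and where a whole thing is asked for, a point or a joint stands for the part that bears it (a point fixed in the world has none). Each returns a list of dicts, best first, with "score" (0 to 1); they miss things now and then, are a little off and sometimes report something else, mostly with a low value. They report only what shows in the picture. A call takes as long as a camera call. They do not tell look-alikes from the thing itself.
- ctrl.spot_in(camera, name): "rect" ([centre column, centre row, width, height] in pixels, round what is visible of it).
- ctrl.spot_point(camera, name): "pixel" ([column, row] in pixels: a listed point, or the origin of a listed thing).
The state is a dict: "time_s": time; "joints": joint angles; "qvel": joint speeds; "tau": joint torques, N m; "tool_pos": TCP position; "eef_rot": TCP orientation; "contact_force": force on the tool from outside, world axes, zero at the start; "moment": the same for the moment, N m; "opening": opening from 0.0 (shut) to 1.0 (fully open).
Only numpy, scipy, OpenCV 4.12 (cv2) and the standard library are available. Lean on these libraries where they do the work, as an engineer would, in place of code of your own. Each camera call takes 0.05 s, during which the arm holds its last target. There are 200 camera calls.

## Working session

There is one attempt and no reset: what is moved stays moved. The work goes in short steps, Python scripts to look and compute and a shell command to move; the robot and the scene stay as the last step left them, time stands still between calls to the robot, and variables do not carry over. Pictures are saved under pics/ and viewed, about 8 in all and at most 12, crops included, and the job is handed in when it is done.

```bash
ls; mkdir -p pics; cat > h.py <<'E'
import numpy as np, cv2
from plant import ctrl
def ray(cam,px,cal=None):
    c=cal or ctrl.get_calibration(cam); K=np.array(c['intrinsics']); R=np.array(c['orientation']); e=np.array(c['eye'])
    x=(px[0]-K[0,2])/K[0,0]; y=(px[1]-K[1,2])/K[1,1]
    if cam=='wrist':
        r=np.hypot(x,y); s=np.sin(r)/r if r>1e-9 else 1; d=np.array([x*s,-y*s,-np.cos(r)])
    else: d=np.array([x,-y,-1.])
    return e,R@d
def at_z(cam,px,z,cal=None):
    e,d=ray(cam,px,cal); return e+d*(z-e[2])/d[2]
def proj(cam,p,cal=None):
    c=cal or ctrl.get_calibration(cam); K=np.array(c['intrinsics']); R=np.array(c['orientation'])
    q=R.T@(np.array(p)-np.array(c['eye'])); v=np.array([q[0],-q[1],-q[2]])
    if cam=='wrist':
        rr=np.hypot(v[0],v[1]); t=np.arctan2(rr,v[2]); v=np.array([v[0]/rr*t,v[1]/rr*t,1])
    return [K[0,0]*v[0]/v[2]+K[0,2],K[1,1]*v[1]/v[2]+K[1,2]]
def cloud(cam,dep):
    c=ctrl.get_calibration(cam); K=np.array(c['intrinsics'])
    v,u=np.mgrid[0:480,0:640]; X=(u-K[0,2])/K[0,0]*dep; Y=(v-K[1,2])/K[1,1]*dep
    return np.stack([X,-Y,-dep],-1)@np.array(c['orientation']).T+np.array(c['eye'])
E
cat > look.py <<'E'
from h import *
np.set_printoptions(precision=3,suppress=True)
for cam in ['top','side']:
    im,d=ctrl.capture(cam); cv2.imwrite(f'pics/{cam}0.png',im[...,::-1]); np.save(f'{cam}0.npy',d)
    print(cam,ctrl.get_calibration(cam)['eye'])
    P=cloud(cam,d)
    for n in ['juicer_base','collar_tab','lock_mark','spindle_seat','cone_center','cone_foot','board','carafe','tumbler','bowl']:
        for r in ctrl.spot_point(cam,n)[:4]:
            u,v=r['pixel']; p=P[int(np.clip(v,0,479)),int(np.clip(u,0,639))]
            print(n,np.round([u,v],1),round(r['score'],2),p)
print(ctrl.sense()['eef_rot'],ctrl.sense()['time_s'])
E
python3 look.py
```

```text
pics
top [0.497 0.074 1.208]
collar_tab [305.8 258.3] 0.83 [0.537 0.096 0.194]
lock_mark [323.3 290.7] 0.78 [0.463 0.057 0.14 ]
spindle_seat [347.3 244.8] 0.75 [ 0.568 -0.001  0.17 ]
cone_center [454.7 317.6] 0.81 [ 0.386 -0.262  0.095]
cone_center [450.  268.4] 0.72 [ 0.506 -0.263  0.082]
cone_center [406.7 286.4] 0.72 [ 0.464 -0.152  0.074]
cone_foot [405.6 285. ] 0.84 [ 0.467 -0.151  0.07 ]
cone_foot [444.1 271.3] 0.83 [ 0.499 -0.26   0.039]
cone_foot [452.1 318.5] 0.7 [ 0.383 -0.259  0.089]
board [451.4 269.9] 0.95 [ 0.503 -0.264  0.086]
carafe [181.7 232.7] 0.56 [0.614 0.403 0.1  ]
carafe [451.7 271.4] 0.37 [ 0.498 -0.265  0.082]
bowl [181.2 234.9] 0.74 [0.61  0.404 0.096]
bowl [400.  175.7] 0.67 [ 0.763 -0.165  0.004]
side [ 0.081 -0.566  0.699]
collar_tab [286.8 203.7] 0.79 [0.532 0.096 0.191]
lock_mark [264.7 255.2] 0.67 [0.452 0.053 0.137]
lock_mark [419.3 392. ] 0.63 [ 0.488 -0.287  0.078]
lock_mark [239.6 195.6] 0.59 [0.606 0.405 0.031]
spindle_seat [335.9 235.8] 0.98 [ 0.563 -0.006  0.163]
cone_center [351.5 361.8] 0.79 [ 0.457 -0.175  0.065]
cone_center [354.9 442. ] 0.69 [ 0.361 -0.289  0.082]
cone_center [417.5 393.7] 0.64 [ 0.488 -0.284  0.072]
cone_center [428.  412.4] 0.26 [ 0.502 -0.299  0.031]
cone_foot [351.6 463.7] 0.82 [ 0.359 -0.289  0.033]
cone_foot [350.8 383.6] 0.64 [ 0.452 -0.181  0.022]
cone_foot [415.2 413.3] 0.57 [ 0.483 -0.29   0.035]
board [427.5 414. ] 0.61 [ 0.5   -0.299  0.029]
carafe [240.5 194.4] 0.65 [0.607 0.401 0.035]
tumbler [162.7 250.6] 0.74 [0.37  0.334 0.018]
bowl [462.  298.2] 0.57 [ 0.764 -0.156  0.007]
[[-0.912  0.409 -0.   ]
 [ 0.409  0.912 -0.   ]
 [ 0.    -0.    -1.   ]] 1.1
```

View pics/top0.png

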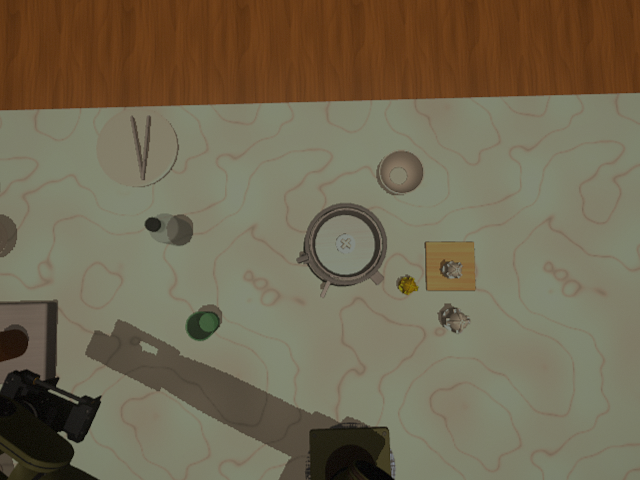

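View pics/side0.png

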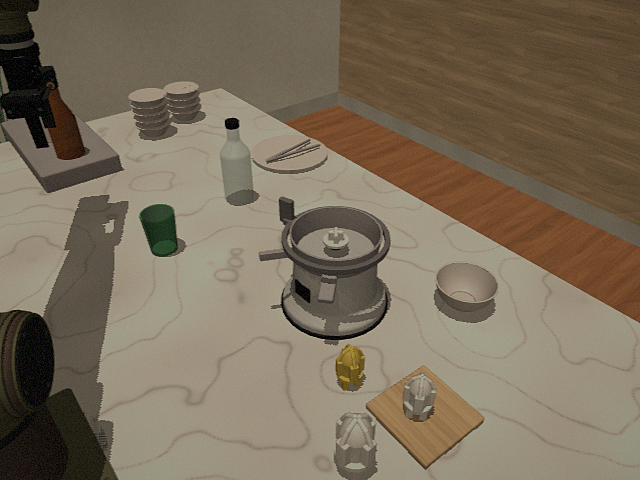

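The side and top pictures show the small white cone on the board, at side (419,397) and top (452,269). Decoys are a yellow cone at top (408,285) and a bigger white one off the board at (456,319). The tab is at top (303,258), the lock mark at (324,290) and the spout at (377,280). Next I refine the geometry from depth.

```bash
cat > fit.py <<'E'
from h import *
from scipy.optimize import least_squares
np.set_printoptions(precision=4,suppress=True)
for cam in ['top','side']:
    P=cloud(cam,np.load(f'{cam}0.npy')).reshape(-1,3)
    r=np.hypot(P[:,0]-.567,P[:,1]+.003)
    A=P[(abs(P[:,2]-.163)<.006)&(r<.1)&(r>.06)]
    f=least_squares(lambda q:np.hypot(A[:,0]-q[0],A[:,1]-q[1])-q[2],[.567,0,.08],loss='soft_l1',f_scale=.003)
    print(cam,'rim',f.x,len(A)); c=f.x[:2]
    T=P[(P[:,2]>.18)&(P[:,2]<.21)&(r<.13)&(r>.085)]; m=np.median(T,0); print('tab',m,len(T),np.arctan2(*(m[:2]-c)[::-1]),np.hypot(*(m[:2]-c)))
    T=P[(abs(P[:,2]-.139)<.006)&(r<.14)&(r>.112)&(P[:,0]<.52)&(P[:,1]>0)]; m=np.median(T,0); print('mark',m,len(T),np.arctan2(*(m[:2]-c)[::-1]),np.hypot(*(m[:2]-c)))
    T=P[(r<.018)&(P[:,2]>.158)]; print('spindle top',(T.min(0)+T.max(0))/2,T.mean(0),T[:,2].max(),len(T))
    T=P[(P[:,2]>.03)&(abs(P[:,0]-.503)<.05)&(abs(P[:,1]+.265)<.05)]; print('cone',(T.min(0)+T.max(0))/2,np.median(T,0),T[:,2].max(),len(T))
E
python3 fit.py
```

```text
top rim [0.5707 0.0013 0.0855] 1030
tab [0.5372 0.1027 0.1948] 70 1.8895145371882272 0.10683924884605144
mark [0.4579 0.057  0.1393] 43 2.6828771648323952 0.12582101690460443
spindle top [0.5718 0.0005 0.166 ] [0.5706 0.001  0.1661] 0.17179099261972897 69
cone [ 0.5034 -0.2761  0.0636] [ 0.5029 -0.268   0.0737] 0.09707869078772657 296
side rim [ 0.5695 -0.0006  0.0812] 1258
tab [0.5343 0.0989 0.1901] 151 1.910958544314317 0.10559077731630966
mark [0.4565 0.0531 0.1385] 84 2.6972852592776766 0.12510939553273276
spindle top [ 0.5697 -0.002   0.163 ] [ 0.569  -0.0019  0.1635] 0.16784479424451626 115
cone [ 0.5003 -0.2782  0.0628] [ 0.4911 -0.2864  0.0677] 0.09548169831742326 1084
```

```bash
python3 -m creep '[0,0,-45,0, -466,-323,-45,-0.52, -466,-323,-45,-0.52, -466,-323,-45,-0.52, -466,-323,-45,-0.52, -466,-323,-45,-0.52, -466,-323,-45,-0.52, -466,-323,-45,-0.52, -466,-323,-45,-0.52, -466,-323,-45,-0.52, -466,-323,-45,-0.52, -466,-323,-45,-0.52]' 0 30
```

```text
time_s: 2.1
tool_pos: [0.5013, 0.2025, 0.2594]
eef_rot: [[-0.995, -0.098, 0.001], [-0.098, 0.995, 0.0], [-0.001, 0.0, -1.0]]
contact_force: [0.4, 1.0, 0.1]
opening: 0.216
```

```bash
python3 -m creep '[-48,-101,0,0, -48,-101,0,0, -48,-101,0,0, -48,-101,0,0, -48,-101,0,0]'
```

```text
time_s: 2.52
tool_pos: [0.5587, 0.1074, 0.2588]
eef_rot: [[-0.995, -0.095, -0.001], [-0.095, 0.995, 0.0], [0.001, 0.0, -1.0]]
contact_force: [0.4, 0.7, -0.6]
opening: 0.005
```

```bash
python3 -m creep '[0,0,30,0, 0,0,60,0, 0,0,89,0, 0,0,89,0, 0,0,89,0]' && python3 -m creep '[7.5,-0.3,0,-0.07, 14.9,-1,0,-0.14, 22.3,-2.3,0,-0.21, 29.6,-4.2,0,-0.28, 36.7,-6.5,0,-0.35, 43.6,-9.3,0,-0.42, 50.4,-12.6,0,-0.49, 56.8,-16.3,0,-0.56, 63,-20.5,0,-0.63, 68.9,-25.2,0,-0.7, 74.5,-30.2,0,-0.77, 79.7,-35.6,0,-0.84]'
```

```text
time_s: 2.93
tool_pos: [0.5566, 0.1097, 0.1686]
eef_rot: [[-0.995, -0.1, -0.004], [-0.1, 0.995, -0.0], [0.004, 0.0, -1.0]]
contact_force: [-0.4, -0.3, 0.7]
opening: 0.006
time_s: 3.93
tool_pos: [0.4834, 0.0667, 0.1732]
eef_rot: [[-0.587, -0.809, 0.005], [-0.809, 0.587, 0.002], [-0.004, -0.002, -1.0]]
contact_force: [-0.4, 2.7, -0.8]
opening: 0.004
```

```bash
cat > chk.py <<'E'
from h import *
import sys
np.set_printoptions(precision=4,suppress=True)
n=sys.argv[1]; im,d=ctrl.capture('top'); np.save('t.npy',d); cv2.imwrite(f'pics/top{n}.png',im[...,::-1])
P=cloud('top',d).reshape(-1,3); c=np.array([.570,.0005]); r=np.hypot(P[:,0]-.57,P[:,1])
for x in ctrl.spot_point('top','collar_tab')[:2]:
    p=at_z('top',x['pixel'],.18); print(x['score'],x['pixel'],p,np.arctan2(*(p[:2]-c)[::-1]),np.hypot(*(p[:2]-c)))
im,d=ctrl.capture('side');cv2.imwrite(f'pics/side{n}.png',im[...,::-1])
for nm in ['collar_tab','lock_mark']:
  for x in ctrl.spot_point('side',nm)[:2]:
    p=at_z('side',x['pixel'],.18 if nm=='collar_tab' else .14); print(nm,x['score'],x['pixel'],p,np.arctan2(*(p[:2]-c)[::-1]),np.hypot(*(p[:2]-c)))
print(ctrl.sense()['tool_pos'],ctrl.sense()['contact_force'],ctrl.sense()['time_s'])
E
python3 chk.py 1
```

```text
collar_tab 0.62 [271.8, 229.1] [0.474  0.0573 0.18  ] 2.607500317482689 0.11150353496346099
lock_mark 0.93 [265.1, 258.3] [0.4462 0.0406 0.14  ] 2.828193569574283 0.13009984543345912
[0.4835 0.0657 0.1719] [-0.7232 -0.6355 -0.5099] 4.1833
```

```bash
python3 -m creep '[4,-0.1,0,-0.04, 4,-0.1,0,-0.04, 4,-0.1,0,-0.04]'; python3 -m creep '[3,-0.1,0,-0.03, 3,-0.1,0,-0.03, 3,-0.1,0,-0.03]'; python3 -m creep '[2,0,0,-0.02, 2,0,0,-0.02, 2,0,0,-0.02]'; python3 chk.py 2
```

```text
time_s: 4.43
tool_pos: [0.4814, 0.0629, 0.1714]
eef_rot: [[-0.56, -0.829, 0.003], [-0.829, 0.56, 0.001], [-0.003, -0.002, -1.0]]
contact_force: [1.7, 3.3, 3.4]
opening: 0.002
time_s: 4.68
tool_pos: [0.4809, 0.0626, 0.1716]
eef_rot: [[-0.534, -0.845, 0.006], [-0.845, 0.534, 0.007], [-0.009, -0.001, -1.0]]
contact_force: [4.6, 12.3, 1.9]
opening: 0.003
time_s: 4.93
tool_pos: [0.4806, 0.0625, 0.1717]
eef_rot: [[-0.517, -0.856, 0.008], [-0.856, 0.517, 0.011], [-0.013, -0.002, -1.0]]
contact_force: [8.1, 17.3, 0.4]
opening: 0.006
collar_tab 0.79 [276.8, 226.5] [0.4852 0.0583 0.18  ] 2.542975371956432 0.10264069296178403
collar_tab 0.47 [463.1, 300.5] [ 0.5901 -0.2629  0.18  ] -1.4947542661568172 0.2641852674844308
lock_mark 0.58 [262.7, 256.5] [0.4458 0.0473 0.14  ] 2.7810440621416643 0.1327633425348727
[0.4805 0.0625 0.1717] [ 8.0138 17.7816 -1.2651] 5.1833
```

```bash
python3 -m creep '[-5,0,0,0, -10,0,0,0, -10,0,-35,0, -10,0,-70,0, -10,0,-100,0, -10,0,-130,0, -10,0,-130,0, -10,0,-130,0]' 1; cat > w.py <<'E'
from h import *
import sys
np.set_printoptions(precision=4,suppress=True)
n=sys.argv[1]; cal=ctrl.get_calibration('wrist'); s=ctrl.sense(); im,d=ctrl.capture('wrist'); cv2.imwrite(f'pics/w{n}.png',im[...,::-1])
np.savez(f'w{n}.npz',im=im,d=d,K=cal['intrinsics'],R=cal['orientation'],e=cal['eye'])
print(s['time_s'],s['tool_pos'],s['eef_rot'][1]); print(cal['eye'],cal['orientation'],cal['intrinsics'])
for nm,z in [('spindle_seat',.148),('cone_center',.053),('cone_foot',.012),('collar_tab',.18),('lock_mark',.14)]:
  for x in ctrl.spot_point('wrist',nm)[:4]: print(nm,round(x['score'],2),np.array(x['pixel']),at_z('wrist',x['pixel'],z,cal))
E
python3 w.py 1
```

```text
time_s: 5.85
tool_pos: [0.4837, 0.0661, 0.3022]
eef_rot: [[-0.517, -0.856, 0.004], [-0.856, 0.517, -0.001], [-0.001, -0.004, -1.0]]
contact_force: [-0.2, 0.4, -0.6]
opening: 0.509
5.85 [0.4837 0.0661 0.3022] [-0.8559  0.5172 -0.0009]
[ 0.4427 -0.0017  0.4725] [[-0.8562 -0.4941 -0.1509]
 [ 0.5166 -0.8214 -0.2415]
 [-0.0046 -0.2848  0.9586]] [[371.6483   0.     319.4138]
 [  0.     371.6483 235.2279]
 [  0.       0.       1.    ]]
spindle_seat 0.92 [204.  211.7] [0.5737 0.0055 0.148 ]
cone_center 0.75 [230.8  28.1] [ 0.4683 -0.1575  0.053 ]
cone_foot 0.68 [241.9  35.3] [ 0.4641 -0.1559  0.012 ]
collar_tab 0.93 [315.8 199.4] [0.4758 0.0449 0.18  ]
lock_mark 0.8 [336.8 195.9] [0.4623 0.0583 0.14  ]
```

View pics/w1.png

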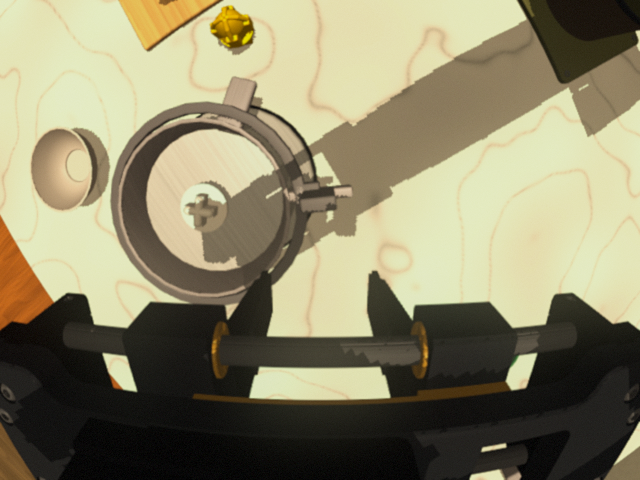

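The tab lies over the mark finger at (325,195), and the cross is at (203,210). I'll go over the spindle for a closer look.

```bash
python3 -m creep '[12,-108,0,0, 12,-108,0,0, 12,-108,0,0, 12,-108,55,0, 12,-108,55,0, 12,-108,55,0, 12,-108,55,0]'; cat >> h.py <<'E'
def rectify(n,c,z,half,ppm=8):
    "top view at height z: columns +x world, rows -y world"
    f=np.load(f'w{n}.npz'); cal=dict(intrinsics=f['K'],orientation=f['R'],eye=f['e'])
    N=int(2*half*1000*ppm); g=(np.arange(N)+.5)/N*2*half-half
    K,R,e=f['K'],f['R'],f['e']; X,Y=np.meshgrid(c[0]+g,c[1]-g)
    q=(np.stack([X,Y,np.full_like(X,z)],-1)-e)@R; a=q[...,0];b=-q[...,1];w=-q[...,2]; rr=np.hypot(a,b); t=np.arctan2(rr,w)/rr
    return cv2.remap(f['im'],(K[0,0]*a*t+K[0,2]).astype(np.float32),(K[1,1]*b*t+K[1,2]).astype(np.float32),cv2.INTER_CUBIC)
E
python3 w.py 2; python3 - <<'E'
from h import *
im=rectify(2,(.570,0),.1665,.03,8); cv2.imwrite('pics/cross.png',im[...,::-1])
E
```

```text
time_s: 6.73
tool_pos: [0.5678, 0.0007, 0.2434]
eef_rot: [[-0.516, -0.857, -0.004], [-0.857, 0.516, 0.0], [0.002, 0.004, -1.0]]
contact_force: [0.1, 0.4, 0.5]
opening: 0.998
6.7333 [0.5678 0.0007 0.2434] [-0.8565  0.5161  0.0004]
[ 0.5282 -0.0674  0.414 ] [[-0.8569 -0.4952 -0.1433]
 [ 0.5156 -0.8217 -0.2429]
 [ 0.0026 -0.282   0.9594]] [[371.6483   0.     319.4138]
 [  0.     371.6483 235.2279]
 [  0.       0.       1.    ]]
spindle_seat 0.93 [316.8 238.8] [0.571  0.0013 0.148 ]
cone_center 0.7 [320.2  19.4] [ 0.4702 -0.1605  0.053 ]
cone_foot 0.88 [322.9  30.3] [ 0.4677 -0.1586  0.012 ]
collar_tab 0.6 [465.4 236.1] [0.4767 0.0446 0.18  ]
lock_mark 0.9 [471.5 222.4] [0.4584 0.0561 0.14  ]
```

View pics/cross.png

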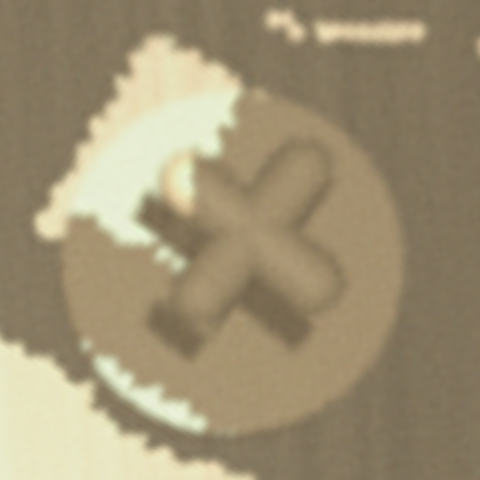

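The rectified view (8 px/mm) shows the cross centred at about (252,232), i.e. world (0.5715, 0.001), with bars about 49° mod 90°. Next I refine that and approach the cone.

```bash
cat >> h.py <<'E'
def yaw4(im,cx,cy,r0,r1):
    g=cv2.GaussianBlur(im.mean(2),(0,0),4); gx=cv2.Sobel(g,cv2.CV_64F,1,0); gy=-cv2.Sobel(g,cv2.CV_64F,0,1)
    v,u=np.mgrid[0:im.shape[0],0:im.shape[1]]; r=np.hypot(u-cx,v-cy); m=(r<r1)&(r>r0)
    z=(np.hypot(gx,gy)**1.5*np.exp(4j*np.arctan2(gy,gx)))[m]; return np.degrees(np.angle(z.sum()))/4%90, abs(z.sum())/abs(z).sum()
E
python3 - <<'E'
from h import *
im=rectify(2,(.570,0),.1665,.03,8)
for r in (80,95,110):
    print(yaw4(im,252,232,0,r), yaw4(im[200:,240:],12,32,0,r), yaw4(im[:232,252:],0,232,0,r))
E
```

```text
(np.float64(52.92428967562816), np.float64(0.48269429899253613)) (np.float64(52.24286613794211), np.float64(0.7049754427478898)) (np.float64(52.96560438104359), np.float64(0.7737235115507171))
(np.float64(52.659219201482784), np.float64(0.3175581662094094)) (np.float64(51.413428814408434), np.float64(0.6627558101591108)) (np.float64(52.56443655638173), np.float64(0.6877485494360537))
(np.float64(51.959574089180435), np.float64(0.23066621750396168)) (np.float64(50.8407847726908), np.float64(0.6020992818948097)) (np.float64(52.60729165489969), np.float64(0.5183069539092678))
```

```bash
python3 -m creep '[264,-83,0,0, 264,-83,0,0, 264,-83,0,0, 264,-83,0,0, 264,-83,0,0, 264,-83,40,0, 264,-83,70,0, 264,-83,70,0, 264,-83,70,0, 264,-83,70,0]' 0.8; python3 w.py 3; python3 - <<'E'
from h import *
im=rectify(3,(.503,-.268),.07,.04,7); cv2.imwrite('pics/cone.png',im[...,::-1])
E
```

```text
time_s: 7.87
tool_pos: [0.5394, -0.1746, 0.1772]
eef_rot: [[-0.567, -0.823, -0.019], [-0.822, 0.567, -0.043], [0.046, -0.009, -0.999]]
contact_force: [0.0, 0.4, -0.5]
opening: 0.796
7.8667 [ 0.5394 -0.1746  0.1772] [-0.8223  0.5675 -0.0434]
[ 0.4983 -0.2325  0.3511] [[-0.8237 -0.5485 -0.1436]
 [ 0.5669 -0.8013 -0.1913]
 [-0.0101 -0.2389  0.971 ]] [[371.6483   0.     319.4138]
 [  0.     371.6483 235.2279]
 [  0.       0.       1.    ]]
cone_center 0.88 [282.8 106.1] [ 0.5065 -0.2772  0.053 ]
cone_center 0.86 [415.9  23.1] [ 0.3757 -0.2766  0.053 ]
cone_center 0.57 [401.9 192.3] [ 0.4662 -0.1655  0.053 ]
cone_foot 0.95 [394.  187.7] [ 0.4657 -0.164   0.012 ]
cone_foot 0.87 [293.9 109.8] [ 0.5014 -0.2746  0.012 ]
lock_mark 0.28 [284.1 104.9] [ 0.5031 -0.2643  0.14  ]
```

View pics/cone.png

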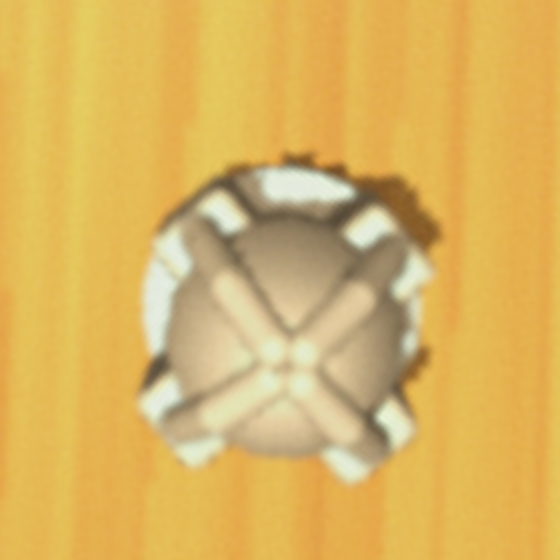

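Cone at about (0.504, -0.276), fins at about 39.6° mod 90, but the arm was still moving. I'll let it settle.

```bash
python3 -m creep '[0,0,0,0.1, 0,0,0,0.2, 0,0,0,0.34, 0,0,0,0.34, 0,0,0,0.34, 0,0,0,0.34, 0,0,0,0.34]'
```

```text
time_s: 8.75
tool_pos: [0.5401, -0.1756, 0.1799]
eef_rot: [[-0.809, -0.587, -0.016], [-0.586, 0.809, -0.045], [0.039, -0.027, -0.999]]
contact_force: [0.0, -0.8, -0.9]
opening: 0.797
```

```bash
python3 -c "
from plant import ctrl
import numpy as np
s=ctrl.sense();print(np.round(s['joints'],3),np.round(s['qvel'],3),np.round(s['tau'],1),s['contact_force'],s['moment'])"
```

```text
[-0.384 -0.031  1.87  -0.049  1.3   -2.57 ] [-0.001  0.001  0.003 -0.    -0.     0.009] [  0.  -34.  -35.4  -0.2   0.   -0. ] [ 0.0486936  -0.78656262 -0.87280117] [0.07751773 0.0212149  0.03256698]
```

Joint 6 ran into its range, so I turn a quarter turn the other way, to y axis ≈ 39.6°. The cone is symmetric under quarter turns.

```bash
python3 -m creep '[0,0,-10,0.12, 0,0,-20,0.24, 0,0,-20,0.36, 0,0,-20,0.48, 0,0,-20,0.6, 0,0,-20,0.72, 0,0,-20,0.84, 0,0,-20,0.96, 0,0,-20,1.08, 0,0,-20,1.2, 0,0,-20,1.32, 0,0,-20,1.44]'; python3 -m creep '[0,0,0,0.07, 0,0,0,0.07, 0,0,0,0.07]'
```

```text
time_s: 9.75
tool_pos: [0.5402, -0.1747, 0.1996]
eef_rot: [[-0.683, 0.73, -0.016], [0.73, 0.682, -0.045], [-0.022, -0.042, -0.999]]
contact_force: [1.1, 0.6, -0.4]
opening: 0.797
time_s: 10.0
tool_pos: [0.5402, -0.1747, 0.1996]
eef_rot: [[-0.636, 0.771, -0.016], [0.771, 0.635, -0.045], [-0.024, -0.041, -0.999]]
contact_force: [0.2, -0.8, -0.4]
opening: 0.797
```

```bash
cat > to.py <<'E'
# shift in tool axes (mm) to bring grasp point to x y z
from h import *
import sys
s=ctrl.sense(); R=np.array(s['eef_rot']); g=np.array(s['tool_pos'])-.019*R[:,2]
print('grasp pt',g.round(4),'yaw_y deg',np.degrees(np.arctan2(R[1,1],R[0,1])).round(2),'shift',(R.T@(np.array(sys.argv[1:4],float)-g)*1000).round(1),'z',R[:,2].round(3),'j',np.round(s['joints'],2),'F',np.round(s['contact_force'],1),s['time_s'])
E
python3 -m creep '[0,0,0,0.12, 0,0,0,0.24, 0,0,0,0.36, 0,0,0,0.48, 0,0,0,0.6, 0,0,0,0.72, 0,0,0,0.84, 0,0,0,0.96, 0,0,0,1.08, 0,0,0,1.2, 0,0,0,1.32, 0,0,0,1.44]'; python3 -m creep '[0,0,0,0.12, 0,0,0,0.13, 0,0,0,0.13, 0,0,0,0.13]'; python3 to.py .504 -.276 .20
```

```text
time_s: 11.0
tool_pos: [0.5402, -0.1747, 0.1996]
eef_rot: [[0.686, 0.727, -0.016], [0.726, -0.686, -0.045], [-0.044, 0.019, -0.999]]
contact_force: [0.7, 0.2, 0.6]
opening: 0.799
time_s: 11.33
tool_pos: [0.5402, -0.1747, 0.1996]
eef_rot: [[0.77, 0.637, -0.016], [0.636, -0.77, -0.045], [-0.041, 0.024, -0.999]]
contact_force: [-0.6, -0.1, 0.8]
opening: 0.804
grasp pt [ 0.5405 -0.1739  0.2186] yaw_y deg -50.4 shift [-92.4  55.   23.7] z [-0.016 -0.045 -0.999] j [-0.38 -0.05  1.85 -0.05  1.33  0.51] F [-0.6 -0.1  0.8] 11.3333
```

```bash
python3 -m creep '[-30,18,8,0, -60,36,16,0, -92.4,55,23.7,0, -92.4,55,23.7,0, -92.4,55,23.7,0, -92.4,55,23.7,0]'; python3 to.py .504 -.276 .053; python3 w.py 4; python3 - <<'E'
from h import *
im=rectify(4,(.503,-.272),.07,.04,7); cv2.imwrite('pics/cone4.png',im[...,::-1])
E
```

```text
time_s: 11.83
tool_pos: [0.5034, -0.2766, 0.181]
eef_rot: [[0.772, 0.635, -0.016], [0.634, -0.772, -0.044], [-0.04, 0.024, -0.999]]
contact_force: [-0.2, 0.9, -0.3]
opening: 0.801
grasp pt [ 0.5037 -0.2758  0.2   ] yaw_y deg -50.55 shift [  6.   -3.2 146.9] z [-0.016 -0.044 -0.999] j [-0.57 -0.02  1.86 -0.05  1.29  0.32] F [-0.2  0.9 -0.3] 11.8333
11.8333 [ 0.5034 -0.2766  0.181 ] [ 0.6342 -0.7719 -0.0442]
[ 0.5692 -0.2176  0.348 ] [[ 0.6357  0.7358  0.2333]
 [-0.7715  0.596   0.2226]
 [ 0.0247 -0.3215  0.9466]] [[371.6483   0.     319.4138]
 [  0.     371.6483 235.2279]
 [  0.       0.       1.    ]]
cone_center 0.86 [314.1 220.9] [ 0.5034 -0.2756  0.053 ]
cone_center 0.85 [231.9 323.5] [ 0.3765 -0.2787  0.053 ]
cone_center 0.76 [184.  170.9] [ 0.4693 -0.1641  0.053 ]
cone_foot 0.85 [199.8 166.7] [ 0.4682 -0.1671  0.012 ]
cone_foot 0.77 [237.  294.8] [ 0.3828 -0.2718  0.012 ]
cone_foot 0.71 [314.6 210.5] [ 0.5024 -0.2776  0.012 ]
```

View pics/cone4.png

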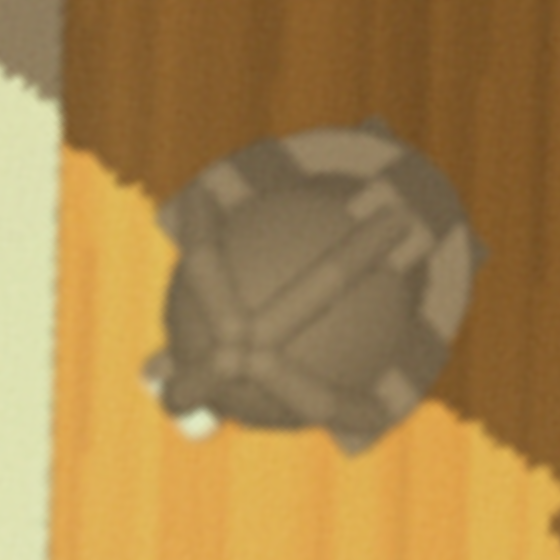

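Cone confirmed at (0.5037, -0.2762), fins ~39° mod 90, matching jaw yaw -50.5°. Descend and grip.

```bash
python3 -m creep '[1.5,-1,35,0, 3,-1.5,70,0, 5,-2.5,110,0, 6,-3,135,0, 6,-3.2,147,0, 6,-3.2,147,0, 6,-3.2,147,0]'; python3 to.py .5037 -.2762 .053; python3 -m creep '[0,0,0,0, 0,0,0,0, 0,0,0,0, 0,0,0,0, 0,0,0,0, 0,0,0,0]' 0.3 50;  python3 to.py .5037 -.2762 .053
```

```text
time_s: 12.72
tool_pos: [0.5041, -0.2771, 0.0344]
eef_rot: [[0.772, 0.635, -0.016], [0.634, -0.772, -0.045], [-0.041, 0.025, -0.999]]
contact_force: [0.9, -0.0, 0.4]
opening: 0.803
grasp pt [ 0.5044 -0.2762  0.0534] yaw_y deg -50.56 shift [-0.5 -0.5  0.4] z [-0.016 -0.045 -0.999] j [-0.57  0.14  1.96 -0.05  1.03  0.34] F [ 0.9 -0.   0.4] 12.7167
time_s: 13.22
tool_pos: [0.5039, -0.2772, 0.0348]
eef_rot: [[0.773, 0.635, -0.016], [0.634, -0.772, -0.045], [-0.041, 0.025, -0.999]]
contact_force: [0.0, 0.9, 4.2]
opening: 0.485
grasp pt [ 0.5042 -0.2764  0.0537] yaw_y deg -50.59 shift [-0.2 -0.5  0.7] z [-0.016 -0.045 -0.999] j [-0.57  0.14  1.96 -0.05  1.03  0.34] F [0.  0.9 4.2] 13.2167
```

```bash
python3 -m creep '[0,0,-20,0, 0,0,-55,0, 0,0,-95,0, 0,0,-135,0, 0,0,-175,-0.1, 0,0,-207,-0.2, 0,0,-207,-0.2, 0,0,-207,-0.2, 0,0,-207,-0.2]'; python3 to.py .5703 .0016 .26
```

```text
time_s: 13.97
tool_pos: [0.5063, -0.2675, 0.2393]
eef_rot: [[0.632, 0.775, -0.018], [0.774, -0.632, -0.044], [-0.045, 0.014, -0.999]]
contact_force: [0.4, 0.5, -1.8]
opening: 0.485
grasp pt [ 0.5067 -0.2667  0.2583] yaw_y deg -39.18 shift [ 247.7 -120.2  -14.5] z [-0.018 -0.044 -0.999] j [-0.56 -0.06  1.8  -0.05  1.4   0.14] F [ 0.4  0.5 -1.8] 13.9667
```

```bash
python3 -m creep '[36,-17,-2,0, 72,-35,-5,0, 108,-52,-7,0, 144,-70,-9,0, 180,-87,-11,0, 216,-105,-13,0, 247.9,-120,-14.5,0, 247.9,-120,-14.5,0, 247.9,-120,-14.5,0, 247.9,-120,-14.5,0]'; python3 to.py .5706 .0012 .22; python3 chk.py 5 ; python3 - <<'E'
from h import *
im,d=ctrl.capture('side')
for n in ['cone_foot','cone_center','spindle_seat']:
    for cam,im0 in [('side',0)]:
        for x in ctrl.spot_point(cam,n)[:2]: print(n,x)
cv2.imwrite('pics/s6.png',cv2.resize(im[100:340,200:480,::-1],None,fx=2.4,fy=2.4,interpolation=cv2.INTER_CUBIC))
E
```

```text
time_s: 14.8
tool_pos: [0.5695, 0.0002, 0.2397]
eef_rot: [[0.631, 0.776, -0.02], [0.774, -0.631, -0.045], [-0.048, 0.013, -0.999]]
contact_force: [-0.0, -0.6, -1.1]
opening: 0.483
grasp pt [0.5699 0.0011 0.2587] yaw_y deg -39.13 shift [ 2.4 -0.  38.6] z [-0.02  -0.045 -0.999] j [-0.07 -0.05  1.79 -0.05  1.42  0.62] F [-0.  -0.6 -1.1] 14.8
0.73 [451.3, 268.3] [ 0.5043 -0.2366  0.18  ] -1.841205964141363 0.24599908835562417
0.59 [331.1, 287.5] [0.469  0.0389 0.18  ] 2.778203898419698 0.10803641553141449
collar_tab 0.67 [278.2, 229.2] [0.4825 0.0502 0.18  ] 2.625221772689878 0.10064782919290988
lock_mark 0.93 [265.7, 255.5] [0.4514 0.0464 0.14  ] 2.7720434948834676 0.12720933691605027
[ 0.5703 -0.0007  0.2418] [-0.3757 -0.264  -1.2742] 15.05
cone_foot {'pixel': [349.2, 385.0], 'score': 0.95}
cone_foot {'pixel': [336.6, 208.9], 'score': 0.89}
cone_center {'pixel': [355.9, 439.8], 'score': 0.84}
cone_center {'pixel': [353.6, 364.9], 'score': 0.7}
spindle_seat {'pixel': [337.2, 238.4], 'score': 0.69}
```

View pics/s6.png

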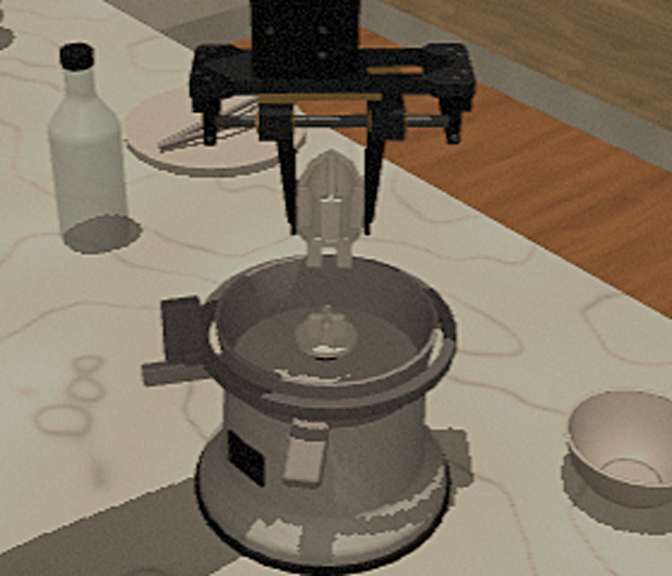

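```bash
python3 -c "
from h import *
print(at_z('side',[336.6,208.9],.2175),at_z('side',[337.2,238.4],.148))"; python3 -m creep '[1,0,20,0, 2,0,45,0, 2,0,48,0, 2,0,48,0, 2,0,48,0]'; python3 to.py .5706 .0012 .20
```

```text
[ 0.56471164 -0.00678206  0.2175    ] [ 5.73383963e-01 -4.18910242e-04  1.48000000e-01]
time_s: 15.67
tool_pos: [0.5713, -0.0002, 0.1947]
eef_rot: [[0.631, 0.775, -0.016], [0.774, -0.631, -0.045], [-0.045, 0.016, -0.999]]
contact_force: [1.1, 0.1, -1.0]
opening: 0.479
grasp pt [0.5716 0.0007 0.2137] yaw_y deg -39.15 shift [ 0.4 -1.3 13.7] z [-0.016 -0.045 -0.999] j [-0.07 -0.02  1.84 -0.05  1.34  0.62] F [ 1.1  0.1 -1. ] 15.6667
```

```bash
python3 -m creep '[0.4,-0.8,2,0, 0.4,-0.8,4,0, 0.4,-0.8,6,0, 0.4,-0.8,8,0, 0.4,-0.8,10,0, 0.4,-0.8,10,0, 0.4,-0.8,10,0]'; python3 to.py .5709 .001 .19;python3 -m creep '[0.2,0,2,0, 0.4,0,4,0, 0.6,0,6,0, 0.6,0,6,0, 0.6,0,6,0]'; python3 to.py .5709 .001 .19
```

```text
time_s: 16.25
tool_pos: [0.5708, 0.0005, 0.184]
eef_rot: [[0.631, 0.775, -0.015], [0.774, -0.631, -0.044], [-0.044, 0.016, -0.999]]
contact_force: [1.9, 0.7, -2.1]
opening: 0.484
grasp pt [0.5711 0.0014 0.203 ] yaw_y deg -39.14 shift [ 0.2 -0.1 13. ] z [-0.015 -0.044 -0.999] j [-0.07 -0.02  1.85 -0.05  1.32  0.63] F [ 1.9  0.7 -2.1] 16.25
time_s: 16.67
tool_pos: [0.5708, 0.0006, 0.1776]
eef_rot: [[0.631, 0.776, -0.016], [0.774, -0.631, -0.044], [-0.045, 0.015, -0.999]]
contact_force: [2.0, 2.2, -3.4]
opening: 0.483
grasp pt [0.5711 0.0015 0.1965] yaw_y deg -39.14 shift [-0.2  0.1  6.5] z [-0.016 -0.044 -0.999] j [-0.07 -0.01  1.86 -0.05  1.31  0.63] F [ 2.   2.2 -3.4] 16.6667
```

No resistance with the foot 11 mm below the cross tops, so it's meshed. I'll continue home and press.

```bash
python3 -m creep '[0.2,0,3,0, 0.3,0,6,0, 0.3,0,7,0, 0.3,0,7,0, 0.3,0,7,0, 0.3,0,7,0]'; python3 to.py .5709 .001 .181;python3 -m creep '[0.1,0,2,0, 0.3,0,4,0, 0.3,0,4,0, 0.3,0,4,0]'; python3 to.py .5709 .001 .181
```

```text
time_s: 17.17
tool_pos: [0.5709, 0.0005, 0.1708]
eef_rot: [[0.631, 0.776, -0.016], [0.774, -0.631, -0.044], [-0.045, 0.015, -0.999]]
contact_force: [2.0, 2.4, -2.3]
opening: 0.482
grasp pt [0.5712 0.0014 0.1898] yaw_y deg -39.14 shift [-0.1 -0.1  8.8] z [-0.016 -0.044 -0.999] j [-0.07 -0.01  1.86 -0.05  1.3   0.63] F [ 2.   2.4 -2.3] 17.1667
time_s: 17.5
tool_pos: [0.571, 0.0006, 0.1684]
eef_rot: [[0.631, 0.776, -0.016], [0.774, -0.631, -0.045], [-0.045, 0.016, -0.999]]
contact_force: [-2.3, 3.4, 6.2]
opening: 0.481
grasp pt [0.5714 0.0014 0.1874] yaw_y deg -39.14 shift [-0.3 -0.2  6.4] z [-0.016 -0.045 -0.999] j [-0.07 -0.    1.86 -0.05  1.3   0.63] F [-2.3  3.4  6.2] 17.5
```

```bash
python3 -m creep '[0,0,2,0, 0,0,4,0, 0,0,4,0, 0,0,4,0]' - 60; python3 -m creep '[0,0,2,0, 0,0,4,0, 0,0,4,0, 0,0,4,0]';python3 to.py .5709 .001 .181;python3 -m creep '[0,0,2,0, 0,0,3,0, 0,0,3,0, 0,0,3,0]'; python3 to.py .5709 .001 .181
```

```text
time_s: 17.83
tool_pos: [0.5711, 0.0006, 0.1653]
eef_rot: [[0.631, 0.776, -0.016], [0.774, -0.631, -0.044], [-0.044, 0.016, -0.999]]
contact_force: [-3.7, 3.2, 9.4]
opening: 0.482
time_s: 18.17
tool_pos: [0.5712, 0.0006, 0.1626]
eef_rot: [[0.631, 0.776, -0.015], [0.774, -0.631, -0.044], [-0.044, 0.016, -0.999]]
contact_force: [-5.0, 5.0, 13.7]
opening: 0.48
grasp pt [0.5715 0.0014 0.1816] yaw_y deg -39.14 shift [-0.7 -0.2  0.6] z [-0.015 -0.044 -0.999] j [-0.07 -0.    1.87 -0.05  1.28  0.63] F [-5.   5.  13.7] 18.1667
time_s: 18.5
tool_pos: [0.5713, 0.0006, 0.1625]
eef_rot: [[0.631, 0.776, -0.015], [0.774, -0.631, -0.044], [-0.043, 0.016, -0.999]]
contact_force: [-11.4, 4.7, 25.3]
opening: 0.485
grasp pt [0.5716 0.0015 0.1815] yaw_y deg -39.14 shift [-0.8 -0.3  0.5] z [-0.015 -0.044 -0.999] j [-0.07  0.    1.87 -0.05  1.28  0.63] F [-11.4   4.7  25.3] 18.5
```

```bash
python3 -m creep '[0,0,-1,0, 0,0,-1,0, 0,0,-1,0, 0,0,-1,0]'; python3 chk.py 7; python3 to.py .5709 .001 .181; python3 - <<'E'
from h import *
a=cv2.imread('pics/side7.png')[140:320,220:420]; b=cv2.imread('pics/top7.png')[190:310,280:400]
cv2.imwrite('pics/f7.png',np.hstack([cv2.resize(a,(500,450),interpolation=2),cv2.resize(b,(300,300),interpolation=2,).copy() if 0 else cv2.copyMakeBorder(cv2.resize(b,(300,300),interpolation=2),0,150,0,0,0)]))
E
```

```text
time_s: 18.83
tool_pos: [0.5713, 0.0006, 0.1625]
eef_rot: [[0.631, 0.776, -0.015], [0.774, -0.631, -0.044], [-0.043, 0.016, -0.999]]
contact_force: [-9.7, 5.3, 21.0]
opening: 0.482
0.7 [330.4, 287.5] [0.4691 0.0405 0.18  ] 2.764372922075924 0.10856693115118751
collar_tab 0.97 [276.6, 229.0] [0.4807 0.0524 0.18  ] 2.615414410617112 0.10331522393207232
lock_mark 0.76 [266.3, 254.6] [0.4536 0.0479 0.14  ] 2.7548611859984944 0.12568331703822117
[0.5713 0.0006 0.1625] [-9.4497  5.2232 20.7423] 19.0833
grasp pt [0.5716 0.0015 0.1815] yaw_y deg -39.14 shift [-0.8 -0.2  0.5] z [-0.015 -0.044 -0.999] j [-0.07 -0.    1.87 -0.05  1.28  0.63] F [-9.4  5.2 20.7] 19.0833
```

View pics/f7.png

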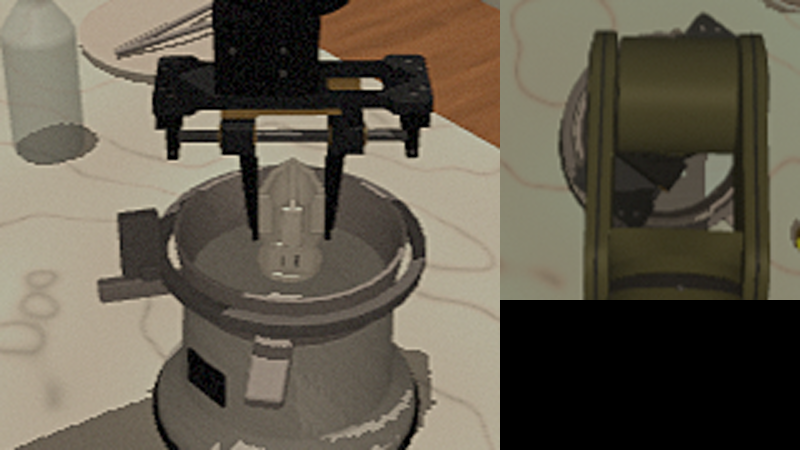

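The cone stands upright and fully down in the bowl at (290,230). The tab is over the mark at (135,245-290). The push is steady at about 21 N, above the 14 N spring bottom, and z isn't moving.

```bash
python3 -c "
from plant import ctrl
print(ctrl.finish_job())"
```

```text
the job is handed in; nothing more can be done
None
```

I turned the lock ring to its stop and put the small white cone from the board on the spindle. It is pressed down and still gripped at 60 N. I handed the job in at about 19 s; it gives no verdict.

**Last checks**
- **Lock ring:** The push on the tab rose to about 19 N without further movement, which means it met the stop. The pictures show the tab over the mark. The network's angles for tab and mark differed by about 0.1 rad, which is within how far off it usually was, so I went by the force and the picture.
- **Meshing:** The foot went about 11 mm below the tops of the cross without resistance. It then met the sprung flange at the expected height.
- **Pressing:** The tool stopped 8 mm below the height where the cone first came home. The push was steady at about 21 N, above the 14 N the spring takes at the bottom, so the spindle should be at the end of its travel.
- **Bystanders:** I kept clear of the carafe, tumbler and bowl. I did not measure their final positions.

**Not as planned**
- **Tool tilt:** Joint 6 ran into its range on the way to the cone and left the tool tilted by about 0.05 rad. I chose the quarter turn that put most of that tilt across the jaws, so the cone should have stayed about 0.015 rad from upright. I did not measure the cone's tilt directly.
- **Sideways push:** About 11 N of sideways force remained on the wrist at the end.

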